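# Load a power module into the sliding test jig

## Robot

A 6-joint arm with a two-finger parallel gripper is mounted at the origin on the work surface. World frame = base frame: x ahead of the robot, y to its left, z up, the work surface at z = 0. Lengths are in m, angles in degrees, forces in N, time in s.
With the tool pointing down it reaches from about 0.4 to 0.825 m from the base axis. Payload 7 kg.
Tool frame: the origin (TCP) lies midway between the tips of the shut fingers; the grasp point (between the pads) lies 19 mm behind it; z points along the fingers, y is the line along which they close (so a half turn about z gives the same grasp; the last joint's range is limited). The gripper opens to 88 mm and grips with 3 to 60 N. Pads are 19 mm wide; open, the fingers measure 130 mm over their backs; the gripper's body (78 mm by 193 mm) begins 47 mm behind the grasp point.
Start: joints at [-51.79, 20.546, 0.682, 0, -70.136, -16.507], TCP at [0.25, -0.627, 0.227] pointing down, gripper open.
Joint ranges: [-176.03, 176.03], [-82.01, 121.73], [-58.28, 71.71], [-173.87, 95.51], [-174.79, -0.11], [-173.66, 173.66]. Speed limits (degrees/s): [136.94, 136.94, 172.46, 180, 180, 180].

## Interface

Orientations are given as [roll, pitch, yaw] about the fixed x, y, z axes, in that order (R = Rz(yaw) Ry(pitch) Rx(roll)).
In Python, from plant import get_state, optics, order gives the robot as it stands. The module is installed in compiled form; this text tells all that it offers.
- The arm moves only by the tool send_rows, never from a script. Its argument "moves" is a list of rows, each an object with "slide": the shift along the tool's x, y, z as a fraction of full scale, a list of three; "turn": the turn about the tool's z as a fraction of full scale; "gripper": the opening, from 0 (shut) to 1 (fully open). A call has exactly 5 rows; each row is the pose to reach, as a shift and turn from the pose commanded when the call began, along the tool's axes at that moment; what a row does not reach only later rows make up. Full scale, the value 1, is 150 mm for a shift and 90 degrees for a turn. A row lasts 1/12 s, in which the tool goes at most 41.7 mm and 7.16 degrees, less where a joint would pass 70% of its speed; a pose out of reach is approached as far as the arm can. A call with a number of a shift or a turn outside -1 to 1 is refused whole. A call with a gripper value outside its range is refused whole. The fingers move at their own pace and stop on an object; "newtons" is the grip in N (left out, the last holds). Time passes only in rows, so rows that repeat a pose let the fingers close, or fill a call up. It gives the time, the measured TCP pose, the force, the opening and the grip force at its end, in the units of the state.
- get_state(): the state, without advancing time (a new reading comes with each control period).
- optics.capture(name): name is "scene" or "side" or "wrist"; returns a dict with "img" (400x640x3 uint8, red, green, blue), "intrinsics" (3x3 intrinsics, pixels), "origin" and "attitude" of the camera in the world. Camera axes: x right, y down, z forward; pixel columns grow to the right and rows downward; lengths in m; the calibration is good to about 2 mm. A picture is of the moment at which its call begins. There is no depth.
- order.close_job(): hands the job in; it is judged then, once.
Trained networks look in the newest picture that a camera, given by its name, has taken for a name from the list of things; names that differ only in an ending like _2 or _b are one class to them, and where a whole thing is asked for, a point or a joint stands for the part that bears it (a point fixed in the world has none). Each returns a list of dicts, best first, with "p" (0 to 1); they miss things now and then, are a little off and sometimes report something else, mostly with a low value. They report only what shows in the picture. A call takes as long as a camera call. They do not tell look-alikes from the thing itself.
- optics.look_for(camera, name): "location" ([x, y, z] in m, in world coordinates, good to about 4 mm: the middle of the surface that is visible of it).
The state is a dict: "time_s": time; "joints": joint angles; "qd": joint speeds; "joint_torque": joint torques, N m; "tcp_pos": TCP position; "eef_rot": TCP orientation; "contact_force": force on the tool from outside, world axes, zero at the start; "moment": the same for the moment, N m; "gripper_width": finger opening in m; "gripper_force": force on a finger pad.
Only numpy, scipy, OpenCV 4.12 (cv2) and the standard library are available. Lean on these libraries where they do the work, as an engineer would, in place of code of your own. Each camera call takes 0.05 s, during which the arm holds its last target. There are 200 camera calls.

## Task

Load the power module (aluminium, blue cap, lying on the bench) into the test jig: stand it upright in the carriage's tray, black terminal end down and its bare flat face towards the tall copper plate, and only then slide the carriage gently, without slamming it, all the way to its stop at the test head, leaving the module standing in the tray. Leave the other things on the bench where they are.

Things in the scene. Friction and masses are not known exactly. Their poses are not given: they have to be found in the camera images.
- module: Power module, a box 110 (x) x 56 (y) x 44 mm (z), about 0.4 kg: +-55 mm in x, +-28 in y, 0 to 44 in z; origin at the centre of the finned face. Black terminal block at its -x end, blue cap at its +x end. Starts lying on its fins (collides as a plain box), bare flat aluminium face (+z) up. Take it across the 56 mm. Loaded, its x points up and its z to the copper plate.
- module_foot (a point): centre of the module's terminal end face (at -55, 0, 22 mm in the module's frame)
- module_bare (a point): centre of the module's bare flat face (at 0, 0, 44 mm in the module's frame)
- jig: Test jig, fixed to the bench. Origin on the bench under the tray centre with the carriage at 0; the carriage slides along the jig's +y. Black base x +-75, y -64 to 250 mm, 16 mm high (26 mm at its -y end). Black and turquoise test head x +-76, y 170 to 245, 217 mm tall: with the carriage near its stop the head leaves no room for a hand over the tray.
- carriage (a joint): travel of the blue carriage along the jig's +y, m: 0 at the far end from the test head, 0.133 at its stop by the head. Stiff slide: about 3 N moves it and it stays where it is left.
- tray (a point): Centre of the carriage's tray floor, 30 mm above the bench, axes as the jig's. Tray inside 66 (x) by 54 mm (y); blue cheeks at x +-33 to 39 and blue lip at y -27 to -33, 20 mm high above the floor; tall copper plate at y +27 to +35, x +-55, 125 mm high above the floor. Blue carriage plate spans x +-65, y -56 to +52.
- handle (a point): grip point of the carriage's red upright handle, a round post 18 mm across and 50 mm tall standing on an arm on the robot's side of the carriage (115 mm from the tray's centre along the jig's -x, point 60 mm above the bench, post top 80 mm above the bench)
- spare: bystander: another module, dark with a yellow cap, standing on end, 44 (x) x 56 (y) x 110 mm tall, origin under its centre
- spray: bystander: yellow spray can with a grey metal top, 52 mm across, 150 mm tall, origin under its centre
- spool: bystander: grey spool, 70 mm across, 55 mm tall, hole 24 mm, origin under its centre
- flux: bystander: amber bottle with white cap, 42 mm across, 85 mm tall, origin under its centre
- driver: bystander: orange screwdriver lying along its x, 190 mm long, about 30 mm thick, handle to -x, origin near its middle
Things that resemble listed ones, but are neither listed nor needed, are in the scene too. Leave any purple, red or turquoise look-alike of the module alone.

How it is judged:
By the outcome, as a careful person would: the job done as asked, in the order asked, and still so for the second after the job is handed in, with the robot touching nothing.
It also fails if it takes over 61 s, if anything falls off the work surface, if the arm or the gripper's body presses on something with over 40 N, if the wrist force passes 120 N, or if a joint passes its speed limit or range.

## Working session

There is one attempt and no reset: what is moved stays moved. The work goes in short steps, Python scripts to look and compute and a tool call to move; the robot and the scene stay as the last step left them, time stands still between calls to the robot, and variables do not carry over. Pictures are saved under pics/ and viewed, at most 10 in all, crops included, and the job is handed in when it is done.

Besides the shell and the picture viewer there is one more tool, called after "Request:" as name(argument=value, ...), one argument or row to a line, values as JSON. send_rows: Moves the arm, as the interface text tells. Shift numbers are shares of 150 mm and turn numbers shares of 90 degrees, none past 1 either way. Its arguments: {"type":"object","properties":{"moves":{"type":"array"},"newtons":{"type":"number"}},"required":["moves"]}

```bash
ls; mkdir -p pics
cat > h.py <<'E'
import numpy as np, cv2
from scipy.spatial.transform import Rotation as R
from plant import get_state, optics, order
def cap(n,f=None):
    c=optics.capture(n)
    if f: cv2.imwrite(f'pics/{f}.png',c['img'][:,:,::-1])
    return c
def proj(c,P):
    A=np.array(c['attitude']); 
    p=(np.atleast_2d(P)-c['origin'])@A
    q=p@np.array(c['intrinsics']).T
    return q[:,:2]/q[:,2:]
def onplane(c,uv,z):
    A=np.array(c['attitude']); uv=np.atleast_2d(uv)
    d=np.c_[uv,np.ones(len(uv))]@np.linalg.inv(c['intrinsics']).T@A.T
    o=np.array(c['origin']); return o+d*((z-o[2])/d[:,2])[:,None]
E
python3 - <<'E'
from h import *
np.set_printoptions(precision=4,suppress=True)
for n in ['scene','side','wrist']:
    c=cap(n,n+'0'); print(n,c['origin'],np.array(c['attitude']).tolist(),np.array(c['intrinsics']).tolist())
    if n!='wrist':
        for t in ['module','module_foot','module_bare','jig','tray','handle','carriage','spare','spray','spool','flux','driver']:
            print(t,[(round(d['p'],2),np.round(d['location'],3).tolist()) for d in optics.look_for(n,t)][:4])
print(get_state())
E
```

```text
pics
scene [1.1017 0.2588 0.8836] [-136.33829267029333, 0.19034829307618337, 130.11348784210404] [[387.24336504143923, 0.0, 320.00178962724146], [0.0, 387.24336504143923, 202.36444957756535], [0.0, 0.0, 1.0]]
module [(0.9, [0.546, -0.199, 0.042]), (0.73, [0.563, -0.588, 0.043]), (0.63, [0.257, -0.329, 0.044]), (0.59, [0.816, 0.116, 0.047])]
module_foot [(0.83, [0.26, -0.328, 0.045]), (0.78, [0.812, 0.116, 0.044]), (0.66, [0.542, -0.205, 0.047]), (0.62, [0.563, -0.589, 0.046])]
module_bare [(0.89, [0.814, 0.115, 0.043]), (0.83, [0.547, -0.198, 0.043]), (0.71, [0.705, -0.357, 0.053]), (0.7, [0.263, -0.332, 0.043])]
jig [(0.88, [0.6, 0.285, 0.042])]
tray [(0.79, [0.58, 0.144, 0.03]), (0.47, [0.432, -0.353, 0.05]), (0.16, [0.57, -0.444, 0.021])]
handle [(0.61, [0.584, 0.144, 0.029])]
carriage [(0.88, [0.585, 0.143, 0.029]), (0.29, [0.546, -0.199, 0.039])]
spare [(0.83, [0.45, -0.079, 0.081]), (0.45, [0.741, -0.019, 0.116]), (0.41, [0.583, 0.144, 0.028])]
spray [(0.77, [0.742, -0.019, 0.117])]
spool [(0.88, [0.432, -0.352, 0.052]), (0.17, [0.544, -0.201, 0.043])]
flux [(0.53, [0.584, 0.14
[... 1084 characters left out ...]
2 -0.6523  0.3843] [164.92960509839816, 0.029124534725089305, 111.73280801222101] [[349.9619000577665, 0.0, 321.10264488912946], [0.0, 349.9619000577665, 196.71592603847142], [0.0, 0.0, 1.0]]
{'time_s': 1.35, 'joints': array([-51.7884,  20.5447,   0.6834,  -0.0005, -70.1372, -16.5079]), 'qd': array([ 0.0365,  0.1425,  0.0287,  0.059 , -0.0261, -0.0703]), 'joint_torque': array([  0.0012, -58.239 ,  29.3313,   7.0029,   0.0127,  -0.0001]), 'tcp_pos': array([ 0.2496, -0.6271,  0.2266]), 'eef_rot': array([-179.9988,    0.0008, -158.2964]), 'contact_force': array([-0.5232, -0.1652, -0.9899]), 'moment': array([-0.0364,  0.0658, -0.025 ]), 'gripper_force': 0.0, 'gripper_width': 0.08761973700941039}
```

```bash
sed -i "s/A=np.array(c\['attitude'\])/A=R.from_euler('xyz',c['attitude'],degrees=True).as_matrix()/" h.py
```

```text
(no output)
```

View pics/scene0.png

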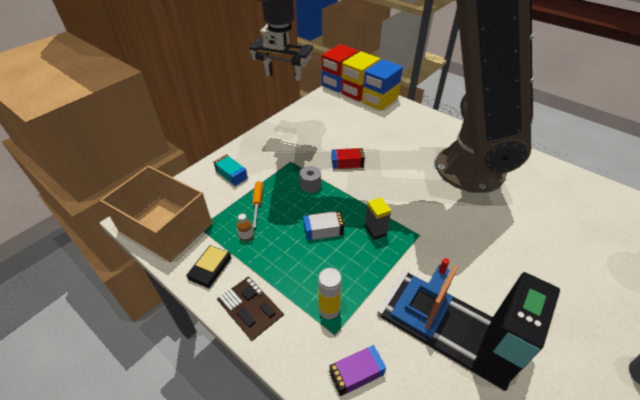

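View pics/side0.png

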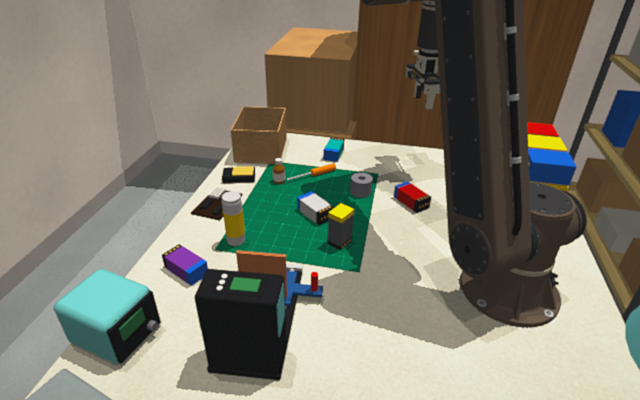

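Run:
```python
import cv2,numpy as np
a=cv2.imread('pics/scene0.png')
m=cv2.resize(a[205:245,290:360],None,fx=8,fy=8,interpolation=cv2.INTER_CUBIC)[:, :560]
j=cv2.resize(a[250:390,370:570],None,fx=4,fy=4,interpolation=cv2.INTER_CUBIC)
cv2.imwrite('pics/m.png',m);cv2.imwrite('pics/j.png',j)
```

```text
(no output)
```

View pics/j.png

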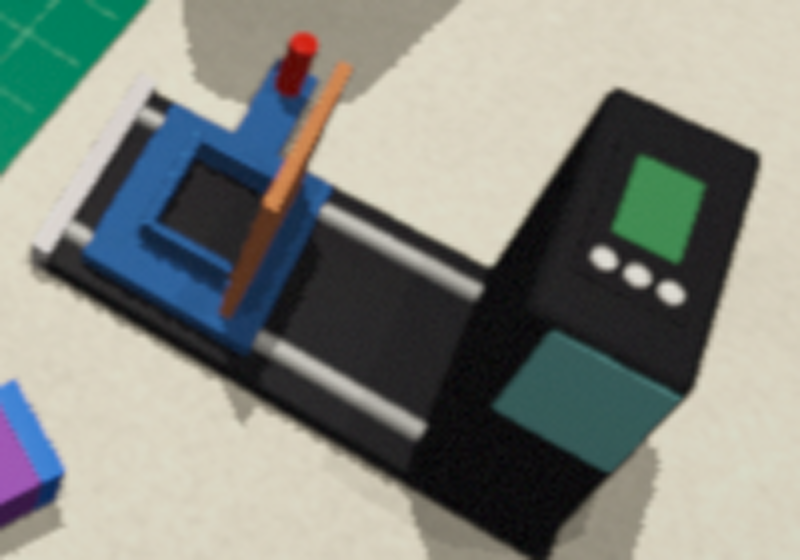

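View pics/m.png

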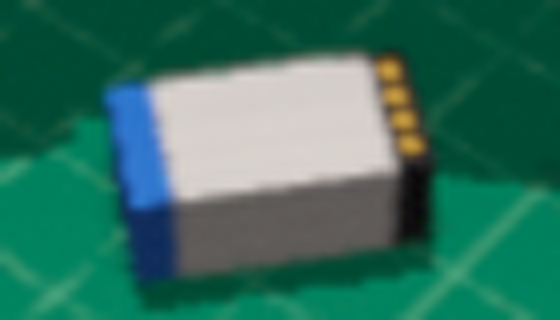

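```bash
cat > fit.py <<'E'
from h import *
from scipy.optimize import least_squares
np.set_printoptions(precision=4,suppress=True)
c=cap('scene')
def fit(P,uv,x0,slide=None):
    P=np.array(P,float)/1e3; uv=np.array(uv)
    def f(q):
        L=P.copy()
        if slide is not None: L[:,1]+=q[3]*np.array(slide)
        W=L@R.from_euler('z',q[2]).as_matrix().T+[q[0],q[1],0]
        return (proj(c,W)-uv).ravel()
    r=least_squares(f,x0); return r.x,f(r.x).reshape(-1,2)
def org(u,s,o): return (np.array(u)+.5)/s-.5+o
if __name__=='__main__':
    m=org([(106,88),(130,206),(432,160),(402,52)],8,[290,205])
    for lo,P in (('A',[(55,-28,44),(55,28,44),(-55,28,44),(-55,-28,44)]),('B',[(55,28,44),(55,-28,44),(-55,-28,44),(-55,28,44)])):
        for y in(-1.5,0,1.5,3):
            x,r=fit(P,m,[.54,-.2,y]); 
            if abs(r).max()<4: print(lo,x[:2],np.degrees(x[2]),r.round(1).tolist())
    j=org([(617,90),(758,155),(690,392),(147,75),(33,245),(345,67),(271,207),(303,42),(178,106),(328,190),(90,255),(245,350)],4,[370,250])
    P=[(-76,170,217),(-76,245,217),(76,245,217),(-75,-64,26),(75,-64,26),(-55,31,155),(55,31,155),(-115,0,80),(-65,-56,30),(-65,52,30),(65,-56,30),(65,52,30)]
    x,r=fit(P,j,[.6,.15,0,0],[0]*5+[1]*7); print(x,np.degrees(x[2]),r.round(1).tolist())
E
python3 fit.py
```

```text
A [ 0.5392 -0.2072] -39.788923984335675 [[-0.1, 0.0], [-0.2, -0.0], [0.4, 0.4], [-0.0, -0.4]]
A [ 0.5392 -0.2072] -39.788922894461095 [[-0.1, 0.0], [-0.2, -0.0], [0.4, 0.4], [-0.0, -0.4]]
A [ 0.5392 -0.2072] -39.788923365728984 [[-0.1, 0.0], [-0.2, -0.0], [0.4, 0.4], [-0.0, -0.4]]
A [ 0.5392 -0.2072] 320.2110761581473 [[-0.1, 0.0], [-0.2, -0.0], [0.4, 0.4], [-0.0, -0.4]]
[0.5855 0.1231 0.0864 0.0222] 4.94910216005071 [[-0.9, -2.9], [3.1, -0.7], [0.5, 2.7], [-1.9, -0.9], [-1.6, -0.7], [0.6, -0.3], [-0.8, 0.9], [0.8, 0.7], [-0.6, -1.2], [1.8, -0.8], [-2.5, -0.5], [0.8, 0.7]]
```

```bash
cat >> h.py <<'E'
def plan(target,yaw,p=None,y0=None,n=9,dz=None):
    """print calls (slide,turn) from pose p,yaw y0 to target,yaw: each <=0.13 m, <=35 deg"""
    s=get_state()
    if p is None: p=np.array(s['tcp_pos']); y0=s['eef_rot'][2]
    p=np.array(p,float)
    for i in range(n):
        d=np.array(target)-p; a=(yaw-y0+180)%360-180
        if np.linalg.norm(d)<1e-3 and abs(a)<.2: break
        k=min(1,.15/max(np.linalg.norm(d),1e-9)); st=d*k; da=np.clip(a,-35,35)
        M=R.from_euler('xyz',[180,0,y0],degrees=True).as_matrix()
        print('slide',(st@M/.15).round(3).tolist(),'turn',round(-da/90,3)); p=p+st; y0+=da
E
python3 - <<'E'
from h import *
plan([.566,-.229,.20],-39.8)
E
```

```text
slide [-0.866, 0.497, 0.052] turn -0.389
slide [-0.995, -0.09, 0.052] turn -0.389
slide [-0.763, -0.644, 0.052] turn -0.389
slide [-0.101, -0.381, 0.021] turn -0.15
```

Request:
send_rows(
  moves=[
    {"slide":[-0.217,0.125,0.013],"turn":-0.078,"gripper":1},
    {"slide":[-0.433,0.25,0.026],"turn":-0.156,"gripper":1},
    {"slide":[-0.65,0.375,0.04],"turn":-0.234,"gripper":1},
    {"slide":[-0.866,0.5,0.05],"turn":-0.312,"gripper":1},
    {"slide":[-0.866,0.5,0.05],"turn":-0.389,"gripper":1},
  ],
)

```text
time_s: 1.82
tcp_pos: [0.3456, -0.5054, 0.2192]
eef_rot: [-180.0, 0.1, -122.7]
contact_force: [-0.5, -0.6, 0.2]
gripper_width: 0.088
gripper_force: 0.0
```

Request:
send_rows(
  moves=[
    {"slide":[-0.25,-0.023,0.013],"turn":-0.078,"gripper":1},
    {"slide":[-0.5,-0.045,0.026],"turn":-0.156,"gripper":1},
    {"slide":[-0.75,-0.067,0.04],"turn":-0.234,"gripper":1},
    {"slide":[-0.995,-0.09,0.05],"turn":-0.312,"gripper":1},
    {"slide":[-0.995,-0.09,0.05],"turn":-0.389,"gripper":1},
  ],
)

```text
time_s: 2.23
tcp_pos: [0.4389, -0.3882, 0.2115]
eef_rot: [-179.9, 0.0, -87.7]
contact_force: [-0.2, -1.0, 0.3]
gripper_width: 0.0874
gripper_force: 0.0
```

Run:
```python
from h import *
print(get_state()['joints'],get_state()['time_s'],get_state()['tcp_pos'],get_state()['eef_rot'])
plan([.566,-.229,.20],-39.8)
```

```text
[-2.24144302e+01  1.27985995e+01 -1.21748736e+01 -4.66644604e-02
 -6.49773414e+01  2.47208951e+01] 2.2333 [ 0.43891699 -0.38821071  0.21153947] [-1.79937638e+02  1.78585435e-02 -8.77132452e+01]
slide [-0.755, -0.653, 0.057] turn -0.389
slide [-0.088, -0.349, 0.02] turn -0.143
```

Request:
send_rows(
  moves=[
    {"slide":[-0.19,-0.16,0.01],"turn":-0.078,"gripper":1},
    {"slide":[-0.38,-0.33,0.03],"turn":-0.156,"gripper":1},
    {"slide":[-0.57,-0.49,0.04],"turn":-0.234,"gripper":1},
    {"slide":[-0.755,-0.65,0.055],"turn":-0.312,"gripper":1},
    {"slide":[-0.755,-0.65,0.055],"turn":-0.389,"gripper":1},
  ],
)

```text
time_s: 2.65
tcp_pos: [0.5332, -0.272, 0.2029]
eef_rot: [-180.0, -0.0, -52.7]
contact_force: [-0.6, -0.3, -0.2]
gripper_width: 0.0879
gripper_force: 0.0
```

Request:
send_rows(
  moves=[
    {"slide":[-0.04,-0.17,0.01],"turn":-0.07,"gripper":1},
    {"slide":[-0.09,-0.35,0.02],"turn":-0.14,"gripper":1},
    {"slide":[-0.09,-0.35,0.02],"turn":-0.143,"gripper":1},
    {"slide":[-0.09,-0.35,0.02],"turn":-0.143,"gripper":1},
    {"slide":[-0.09,-0.35,0.02],"turn":-0.143,"gripper":1},
  ],
)

```text
time_s: 3.07
tcp_pos: [0.5637, -0.2336, 0.2003]
eef_rot: [180.0, 0.0, -40.4]
contact_force: [-0.1, -0.0, -0.3]
gripper_width: 0.0873
gripper_force: 0.0
```

Run:
```python
from h import *
c=cap('wrist','w1'); s=get_state(); print(s['tcp_pos'],s['eef_rot'],c['origin'],c['attitude'])
import pickle; pickle.dump({k:np.array(v) for k,v in c.items()},open('w1.pkl','wb'))
```

```text
[ 0.56344486 -0.23401741  0.20032866] [ 1.79989976e+02  6.98555053e-03 -4.04692313e+01] [ 0.61744436 -0.27825831  0.35792992] [ 1.64926013e+02 -3.62562129e-02 -1.30403713e+02]
```

View pics/w1.png

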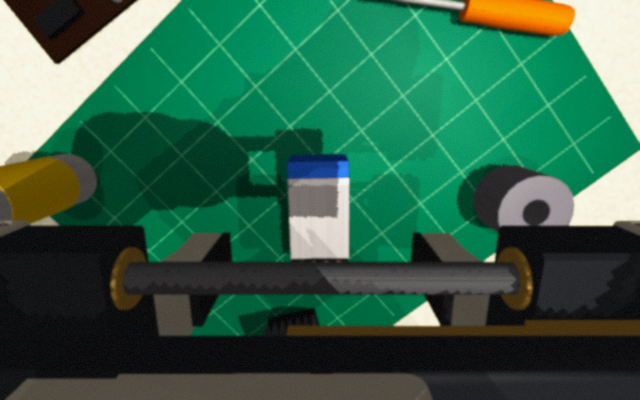

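Run:
```python
from h import *
import pickle; c=pickle.load(open('w1.pkl','rb')); im=c['img'].astype(int)
for v in (170,185,222,240,250):
    r=im[v]; g=r[:,1]-r[:,0]; ok=[u for u in range(270,370) if (r[u,2]>r[u,1]+25) or (abs(r[u,1]-r[u,0])<12 and r[u].max()>90)]
    print(v,ok[0],ok[-1])
print([tuple(im[v,320]) for v in range(150,184,2)],[tuple(im[v,320]) for v in range(250,270,2)])
for v in(150,156,162,164):print(v, onplane(c,[319.5,v],.044))
P=onplane(c,[[290,222],[349,222],[290,163],[349,163],[319.5,163],[320,258]],.044); print(P)
```

```text
170 287 348
185 289 347
222 289 348
240 290 348
250 290 348
[(np.int64(5), np.int64(65), np.int64(43)), (np.int64(8), np.int64(72), np.int64(48)), (np.int64(7), np.int64(52), np.int64(57)), (np.int64(10), np.int64(33), np.int64(78)), (np.int64(10), np.int64(34), np.int64(79)), (np.int64(11), np.int64(34), np.int64(87)), (np.int64(17), np.int64(51), np.int64(120)), (np.int64(20), np.int64(55), np.int64(129)), (np.int64(23), np.int64(60), np.int64(131)), (np.int64(25), np.int64(67), np.int64(149)), (np.int64(24), np.int64(68), np.int64(151)), (np.int64(22), np.int64(67), np.int64(150)), (np.int64(22), np.int64(66), np.int64(150)), (np.int64(26), np.int64(69), np.int64(148)), (np.int64(100), np.int64(106), np.int64(135)), (np.int64(161), np.int64(154), np.int64(151)), (np.int64(164), np.int64(156), np.int64(151))] [(np.int64(201), np.int64(192), np.int64(185)), (np.int64(201), np.int64(192), np.int64(186)), (np.int64(204), np.int64(194), np.int64(185)), (np.int64(192), np.int64(184), np.int64(177)), (np.int64(104), np.int64(100), np.int64(97)), (np.int64(22), np.int64(24), np.int64(24)), (np.int64(27), np.int64(28), np.int64(27)), (np.int64(36), np.int64(38), np.int64(37)), (np.int64(48), np.int64(46), np.int64(48)), (np.int64(55), np.int64(57), np.int64(54))]
150 [[ 0.58689962 -0.25063283  0.044     ]]
156 [[ 0.58278942 -0.24712586  0.044     ]]
162 [[ 0.57864225 -0.24358735  0.044     ]]
164 [[ 0.57725155 -0.24240077  0.044     ]]
[[ 0.55314182 -0.18509106  0.044     ]
 [ 0.51690055 -0.22764981  0.044     ]
 [ 0.59526282 -0.22265605  0.044     ]
 [ 0.56063015 -0.26333516  0.044     ]
 [ 0.57794742 -0.24299451  0.044     ]
 [ 0.50650473 -0.18267797  0.044     ]]
```

Run:
```python
from h import *
plan([.5648,-.2305,.007],-40)
```

```text
slide [-0.006, -0.018, 1.0] turn -0.005
slide [-0.002, -0.005, 0.289] turn -0.0
```

Request:
send_rows(
  moves=[
    {"slide":[-0.01,-0.02,0.25],"turn":-0.005,"gripper":1},
    {"slide":[-0.01,-0.02,0.5],"turn":-0.005,"gripper":1},
    {"slide":[-0.01,-0.02,0.7],"turn":-0.005,"gripper":1},
    {"slide":[-0.01,-0.02,0.9],"turn":-0.005,"gripper":1},
    {"slide":[-0.01,-0.02,1],"turn":-0.005,"gripper":1},
  ],
)

```text
time_s: 3.53
tcp_pos: [0.5619, -0.231, 0.0469]
eef_rot: [179.9, 0.2, -40.1]
contact_force: [-0.7, 0.9, -0.1]
gripper_width: 0.0877
gripper_force: 0.0
```

Request:
send_rows(
  moves=[
    {"slide":[0,0,0.1],"turn":0,"gripper":1},
    {"slide":[0,0,0.2],"turn":0,"gripper":1},
    {"slide":[0,0,0.26],"turn":0,"gripper":1},
    {"slide":[0,0,0.285],"turn":0,"gripper":1},
    {"slide":[0,0,0.285],"turn":0,"gripper":1},
  ],
)

```text
time_s: 3.95
tcp_pos: [0.5639, -0.2309, 0.007]
eef_rot: [180.0, 0.1, -40.0]
contact_force: [-0.5, 1.0, -0.3]
gripper_width: 0.0876
gripper_force: 0.0
```

Request:
send_rows(
  moves=[
    {"slide":[0,0,0],"turn":0,"gripper":0.55},
    {"slide":[0,0,0],"turn":0,"gripper":0.55},
    {"slide":[0,0,0],"turn":0,"gripper":0.55},
    {"slide":[0,0,0],"turn":0,"gripper":0.5},
    {"slide":[0,0,0],"turn":0,"gripper":0.5},
  ],
  newtons=10,
)

```text
time_s: 4.37
tcp_pos: [0.5649, -0.2304, 0.0081]
eef_rot: [-180.0, -0.0, -39.9]
contact_force: [0.9, -0.7, 0.0]
gripper_width: 0.0601
gripper_force: 0.0
```

Request:
send_rows(
  moves=[
    {"slide":[0,0,0],"turn":0,"gripper":0.4},
    {"slide":[0,0,0],"turn":0,"gripper":0.4},
    {"slide":[0,0,0],"turn":0,"gripper":0.4},
    {"slide":[0,0,-0.03],"turn":0,"gripper":0.4},
    {"slide":[-0.02,0,-0.08],"turn":0,"gripper":0.4},
  ],
  newtons=10,
)

```text
time_s: 4.78
tcp_pos: [0.5615, -0.2284, 0.0187]
eef_rot: [179.9, 0.1, -40.0]
contact_force: [0.8, 0.3, -3.9]
gripper_width: 0.0557
gripper_force: 10.0
```

Request:
send_rows(
  moves=[
    {"slide":[-0.02,0,-0.06],"turn":0,"gripper":0.4},
    {"slide":[-0.05,0,-0.12],"turn":0,"gripper":0.4},
    {"slide":[-0.09,0,-0.18],"turn":0,"gripper":0.4},
    {"slide":[-0.14,0,-0.24],"turn":0,"gripper":0.4},
    {"slide":[-0.19,0,-0.29],"turn":0,"gripper":0.4},
  ],
)

```text
time_s: 5.2
tcp_pos: [0.54, -0.2097, 0.0644]
eef_rot: [-180.0, -0.0, -40.0]
contact_force: [0.9, 0.4, -3.5]
gripper_width: 0.0557
gripper_force: 10.0
```

Run:
```python
from h import *
c=cap('scene');d=cap('side');
f=lambda i,a:cv2.resize(i['img'][a[1]:a[1]+100,a[0]:a[0]+100,::-1],None,fx=4,fy=4,interpolation=cv2.INTER_CUBIC)
print(proj(c,get_state()['tcp_pos']),proj(d,get_state()['tcp_pos']),get_state()['gripper_force'])
a=(proj(c,get_state()['tcp_pos'])[0]-50).astype(int); b=(proj(d,get_state()['tcp_pos'])[0]-50).astype(int)
cv2.imwrite('pics/a1.png',np.hstack([f(c,a),f(d,b)]))
```

```text
[[322.25647345 215.132322  ]] [[313.60989518 195.94167661]] 9.984758645296097
```

View pics/a1.png

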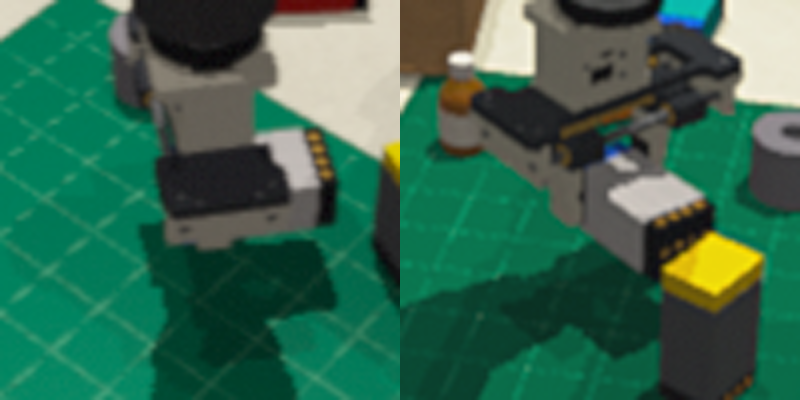

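Request:
send_rows(
  moves=[
    {"slide":[0.04,0,0.06],"turn":0,"gripper":0.4},
    {"slide":[0.08,0,0.12],"turn":0,"gripper":0.4},
    {"slide":[0.12,0,0.18],"turn":0,"gripper":0.4},
    {"slide":[0.15,0,0.22],"turn":0,"gripper":0.4},
    {"slide":[0.15,0,0.22],"turn":0,"gripper":0.4},
  ],
)

```text
time_s: 5.72
tcp_pos: [0.5571, -0.2254, 0.027]
eef_rot: [179.9, 0.2, -40.0]
contact_force: [0.4, 0.3, -2.6]
gripper_width: 0.056
gripper_force: 10.0
```

Request:
send_rows(
  moves=[
    {"slide":[0,0,0],"turn":0,"gripper":0.4},
    {"slide":[0,0,0],"turn":0,"gripper":0.4},
    {"slide":[0,0,0],"turn":0,"gripper":0.4},
    {"slide":[0,0,0],"turn":0,"gripper":0.4},
    {"slide":[0,0,0],"turn":0,"gripper":0.4},
  ],
  newtons=6,
)

```text
time_s: 6.13
tcp_pos: [0.5579, -0.2246, 0.0305]
eef_rot: [-180.0, -0.0, -39.9]
contact_force: [0.4, 0.1, -3.7]
gripper_width: 0.0562
gripper_force: 6.0
```

Request:
send_rows(
  moves=[
    {"slide":[0,0,0],"turn":0,"gripper":0.4},
    {"slide":[0,0,0],"turn":0,"gripper":0.4},
    {"slide":[0,0,0],"turn":0,"gripper":0.4},
    {"slide":[0,0,0],"turn":0,"gripper":0.4},
    {"slide":[0,0,0],"turn":0,"gripper":0.4},
  ],
  newtons=4,
)

```text
time_s: 6.55
tcp_pos: [0.5579, -0.2247, 0.0303]
eef_rot: [-180.0, -0.0, -39.9]
contact_force: [-0.2, 0.8, -1.1]
gripper_width: 0.0558
gripper_force: 4.0
```

Run:
```python
from h import *
d=cap('side'); s=get_state(); print(s['contact_force'],s['moment'],s['gripper_force'])
b=proj(d,s['tcp_pos'])[0]-[50,37];b=b.astype(int)
cv2.imwrite('pics/a2.png',cv2.resize(d['img'][b[1]:b[1]+75,b[0]:b[0]+100,::-1],None,fx=4,fy=4,interpolation=cv2.INTER_CUBIC))
```

```text
[ 0.1142908  -0.16595284 -1.64795022] [ 0.04606978  0.08593209 -0.01910583] 4.000058099627495
```

View pics/a2.png

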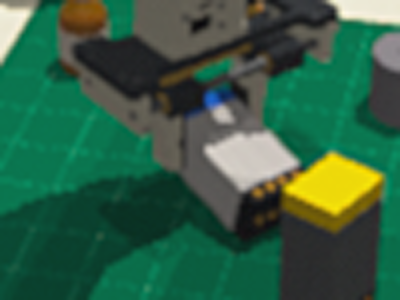

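Request:
send_rows(
  moves=[
    {"slide":[-0.06,0,-0.085],"turn":0,"gripper":0.4},
    {"slide":[-0.13,0,-0.15],"turn":0,"gripper":0.4},
    {"slide":[-0.2,0,-0.205],"turn":0,"gripper":0.4},
    {"slide":[-0.28,0,-0.245],"turn":0,"gripper":0.4},
    {"slide":[-0.36,0,-0.275],"turn":0,"gripper":0.4},
  ],
  newtons=4,
)

```text
time_s: 7.02
tcp_pos: [0.5163, -0.1897, 0.0724]
eef_rot: [-180.0, -0.1, -39.9]
contact_force: [0.7, -2.5, -0.1]
gripper_width: 0.0563
gripper_force: 4.0
```

Request:
send_rows(
  moves=[
    {"slide":[-0.04,0,-0.01],"turn":0,"gripper":0.4},
    {"slide":[-0.085,0,-0.02],"turn":0,"gripper":0.4},
    {"slide":[-0.13,0,-0.023],"turn":0,"gripper":0.4},
    {"slide":[-0.17,0,-0.025],"turn":0,"gripper":0.4},
    {"slide":[-0.17,0,-0.025],"turn":0,"gripper":0.4},
  ],
)

```text
time_s: 7.43
tcp_pos: [0.4961, -0.1729, 0.0752]
eef_rot: [-180.0, 0.0, -39.9]
contact_force: [-0.3, 0.3, 4.6]
gripper_width: 0.0561
gripper_force: 4.0
```

Run:
```python
from h import *
d=cap('side'); s=get_state(); print(s['contact_force'],s['moment'],s['gripper_force'],s['tcp_pos'])
b=proj(d,s['tcp_pos'])[0]-[50,37];b=b.astype(int)
cv2.imwrite('pics/a3.png',cv2.resize(d['img'][b[1]:b[1]+75,b[0]:b[0]+100,::-1],None,fx=4,fy=4,interpolation=cv2.INTER_CUBIC))
```

```text
[-0.44160936  0.07521278  3.93177254] [-0.05188441  0.46754744 -0.01267121] 4.000328332185745 [ 0.49640086 -0.1731497   0.07512786]
```

View pics/a3.png

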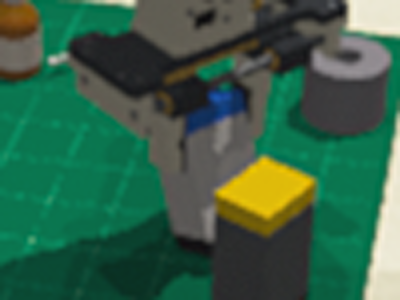

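Request:
send_rows(
  moves=[
    {"slide":[-0.04,0,0],"turn":0,"gripper":0.4},
    {"slide":[-0.08,0,0.005],"turn":0,"gripper":0.4},
    {"slide":[-0.12,0,0.01],"turn":0,"gripper":0.4},
    {"slide":[-0.16,0,0.015],"turn":0,"gripper":0.4},
    {"slide":[-0.18,0,0.02],"turn":0,"gripper":0.4},
  ],
)

```text
time_s: 7.9
tcp_pos: [0.4749, -0.1556, 0.0715]
eef_rot: [180.0, 0.1, -40.0]
contact_force: [1.0, 0.2, -1.2]
gripper_width: 0.0556
gripper_force: 4.0
```

Request:
send_rows(
  moves=[
    {"slide":[0,0,0.005],"turn":0,"gripper":0.4},
    {"slide":[0,0,0.01],"turn":0,"gripper":0.4},
    {"slide":[0,0,0.015],"turn":0,"gripper":0.4},
    {"slide":[0,0,0.015],"turn":0,"gripper":0.4},
    {"slide":[0,0,0.015],"turn":0,"gripper":0.4},
  ],
)

```text
time_s: 8.32
tcp_pos: [0.4759, -0.1563, 0.07]
eef_rot: [180.0, 0.0, -39.9]
contact_force: [-2.2, 1.1, 4.7]
gripper_width: 0.0562
gripper_force: 4.0
```

Run:
```python
from h import *
d=cap('side'); e=cap('scene');s=get_state(); print(s['contact_force'],s['moment'],s['gripper_force'],s['tcp_pos'])
f=lambda d:(lambda b:cv2.resize(d['img'][b[1]:b[1]+90,b[0]:b[0]+90,::-1],None,fx=4.4,fy=4.4,interpolation=cv2.INTER_CUBIC))((proj(d,s['tcp_pos'])[0]-[45,45]).astype(int))
cv2.imwrite('pics/a4.png',np.hstack([f(d),f(e)]))
```

```text
[-2.24954682  1.27329982  6.22173419] [0.51079672 0.76883876 0.0328483 ] 4.000255912542343 [ 0.47591488 -0.15633738  0.06998431]
```

View pics/a4.png

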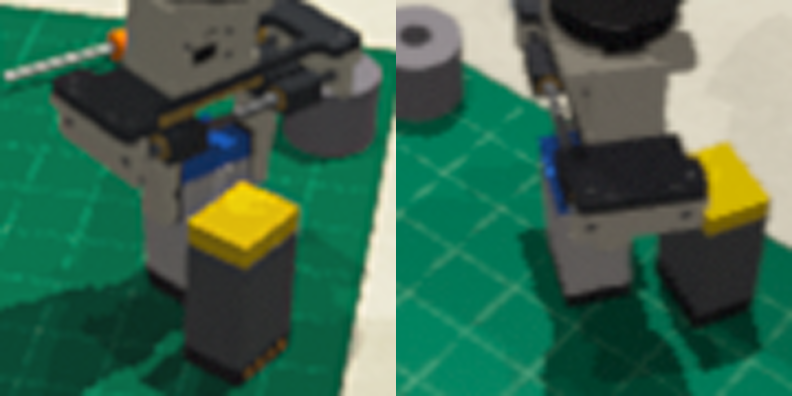

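Request:
send_rows(
  moves=[
    {"slide":[0,0,-0.005],"turn":0,"gripper":0.7},
    {"slide":[0,0,-0.005],"turn":0,"gripper":0.7},
    {"slide":[0,0,-0.005],"turn":0,"gripper":0.7},
    {"slide":[0.01,0,-0.005],"turn":0,"gripper":0.7},
    {"slide":[0.03,0,-0.005],"turn":0,"gripper":0.7},
  ],
)

```text
time_s: 8.83
tcp_pos: [0.4794, -0.1592, 0.0704]
eef_rot: [180.0, 0.0, -39.9]
contact_force: [-0.4, 0.1, 0.9]
gripper_width: 0.0612
gripper_force: 0.0
```

Request:
send_rows(
  moves=[
    {"slide":[0,0,0],"turn":0,"gripper":0.4},
    {"slide":[0,0,0],"turn":0,"gripper":0.4},
    {"slide":[0,0,0],"turn":0,"gripper":0.4},
    {"slide":[0,0,0],"turn":0,"gripper":0.4},
    {"slide":[0,0,0],"turn":0,"gripper":0.4},
  ],
  newtons=25,
)

```text
time_s: 9.25
tcp_pos: [0.4796, -0.1592, 0.0705]
eef_rot: [-180.0, -0.0, -39.9]
contact_force: [0.6, 0.3, -2.0]
gripper_width: 0.0558
gripper_force: 25.0
```

Run:
```python
from h import *
for n in('side','scene'):
    cap(n)
    for t in('module','module_foot','tray','handle'): print(n,t,[(round(d['p'],2),np.round(d['location'],3).tolist()) for d in optics.look_for(n,t)][:5])
s=get_state(); print(s)
```

```text
side module [(0.79, [0.796, 0.129, 0.045]), (0.77, [0.25, -0.319, 0.038]), (0.6, [0.48, -0.139, 0.093])]
side module_foot [(0.85, [0.798, 0.129, 0.045]), (0.58, [0.48, -0.139, 0.092]), (0.56, [0.252, -0.318, 0.035])]
side tray [(0.7, [0.542, 0.174, 0.107]), (0.62, [0.48, -0.134, 0.093])]
side handle [(0.87, [0.539, 0.173, 0.11])]
scene module [(0.93, [0.814, 0.119, 0.046]), (0.78, [0.494, -0.14, 0.028]), (0.64, [0.284, -0.372, 0.043]), (0.55, [0.56, -0.587, 0.047])]
scene module_foot [(0.93, [0.562, -0.588, 0.044]), (0.72, [0.431, -0.352, 0.051]), (0.71, [0.491, -0.14, 0.03])]
scene tray [(0.71, [0.583, 0.144, 0.032])]
scene handle [(0.85, [0.586, 0.144, 0.028])]
{'time_s': 9.75, 'joints': array([ 3.94960195e+00,  1.40239692e+01, -3.20501895e+01, -6.81361800e-03,
       -4.39336346e+01,  4.61079691e+01]), 'qd': array([ 0.00760779,  0.01444655, -0.01202101,  0.03843561,  0.04352962,
       -0.04340185]), 'joint_torque': array([-1.01810500e-01, -4.25806117e+01,  2.18631130e+01,  5.35268649e+00,
       -2.49516293e-01,  2.20182189e-02]), 'tcp_pos': array([ 0.47942721, -0.15912427,  0.07050968]), 'eef_rot': array([ 1.79998003e+02,  8.89343373e-03, -3.99473362e+01]), 'contact_force': array([ 1.02274975,  0.75036271, -2.26410666]), 'moment': array([ 0.01713682, -0.15094411, -0.05705185]), 'gripper_force': 24.9942746758461, 'gripper_width': 0.05592337282271762}
```

Request:
send_rows(
  moves=[
    {"slide":[0,0,-0.1],"turn":0,"gripper":0.4},
    {"slide":[0,0,-0.3],"turn":0,"gripper":0.4},
    {"slide":[0,0,-0.55],"turn":0,"gripper":0.4},
    {"slide":[0,0,-0.8],"turn":0,"gripper":0.4},
    {"slide":[0,0,-1],"turn":0,"gripper":0.4},
  ],
)

```text
time_s: 10.17
tcp_pos: [0.4792, -0.1593, 0.223]
eef_rot: [-180.0, -0.0, -39.9]
contact_force: [1.3, 0.4, -4.0]
gripper_width: 0.0556
gripper_force: 25.0
```

```bash
cat > jig.py <<'E'
from fit import *
s=get_state(); print(s['tcp_pos'],s['contact_force'])
e=cap('scene'); d=cap('side')
def comp(i,mask,box):
    m=np.zeros(mask.shape,np.uint8); u0,v0,u1,v1=box; m[v0:v1,u0:u1]=mask[v0:v1,u0:u1]
    n,l,st,ce=cv2.connectedComponentsWithStats(m); k=1+st[1:,4].argmax(); return l==k
for n,c,rb,ob in(('scene',e,(430,245,465,290),(415,250,470,335)),('side',d,(300,262,330,300),(225,240,295,285))):
    h=cv2.cvtColor(c['img'],cv2.COLOR_RGB2HSV).astype(int)
    red=((h[...,0]<6)|(h[...,0]>174))&(h[...,1]>150)&(h[...,2]>60); cu=(h[...,0]>=6)&(h[...,0]<20)&(h[...,1]>100)&(h[...,2]>70)
    for nm,m,b in(('red',red,rb),('cu',cu,ob)):
        k=comp(c,m.astype(np.uint8),b); v,u=np.nonzero(k); pts=np.c_[u,v].astype(np.int32)
        hull=cv2.approxPolyDP(cv2.convexHull(pts),1.5,True)[:,0]
        print(n,nm,k.sum(),hull.tolist(), 'topmean',u[v<=v.min()+1].mean(),v.min())
E
python3 jig.py
```

```text
[ 0.4821 -0.16    0.2289] [ 3.4421 -0.1232  4.7119]
scene red 88 [[447, 259], [448, 263], [444, 272], [440, 272], [439, 269], [443, 260]] topmean 445.5 259
scene cu 315 [[456, 266], [446, 292], [426, 328], [435, 299], [454, 266]] topmean 455.2857142857143 266
side red 100 [[316, 290], [311, 289], [313, 272], [316, 273]] topmean 314.0 272
side cu 1021 [[285, 284], [239, 270], [236, 251], [285, 254]] topmean 239.54545454545453 250
```

Run:
```python
from fit import *
e=c; d=cap('side'); s=get_state(); print(s['tcp_pos'],s['contact_force'],s['eef_rot'])
obs=[(e,(-115,0,80),(445.3,260.7)),(d,(-115,0,80),(314.5,273.7)),(e,(-55,31,155),(455.5,266)),(e,(55,31,155),(437.5,301.5)),(d,(55,35,155),(235.5,250.5)),(d,(-55,35,155),(285.5,253.5))]
def W(q,P): return R.from_euler('z',q[2]).as_matrix()@(np.array(P)/1e3)+[q[0],q[1],0]
f=lambda q:np.concatenate([(proj(k,W(q,P))-uv).ravel() for k,P,uv in obs])
r=least_squares(f,[.585,.145,.086]); print('tray',r.x[:2],np.degrees(r.x[2]),r.fun.reshape(-1,2).round(1).tolist())
q=r.x; print('handle',W(q,(-115,0,60)))
for k,P,uv in obs: print(P, onplane(k,uv,P[2]/1e3), W(q,P))
```

```text
[ 0.4784 -0.1589  0.2194] [-1.1046  0.2502 -4.7077] [179.9676   0.1112 -39.9707]
tray [0.5808 0.1419] 5.533575877080124 [[-0.3, -1.5], [-0.9, -0.4], [0.0, -1.7], [-1.4, -1.0], [-0.7, 1.9], [-1.0, 3.1]]
handle [0.4663 0.1308 0.06  ]
(-115, 0, 80) [[0.4699 0.1334 0.08  ]] [0.4663 0.1308 0.08  ]
(-115, 0, 80) [[0.4641 0.1315 0.08  ]] [0.4663 0.1308 0.08  ]
(-55, 31, 155) [[0.5273 0.1695 0.155 ]] [0.5231 0.1674 0.155 ]
(55, 31, 155) [[0.6328 0.1814 0.155 ]] [0.6326 0.178  0.155 ]
(55, 35, 155) [[0.6329 0.1758 0.155 ]] [0.6322 0.182  0.155 ]
(-55, 35, 155) [[0.5233 0.1612 0.155 ]] [0.5227 0.1714 0.155 ]
```

Run:
```python
from fit import *
e=c; d=cap('side'); s=get_state(); print(s['tcp_pos'],s['contact_force'],s['time_s'])
obs=[(e,(-115,0,80),(445.3,260.7)),(d,(-115,0,80),(314.5,273.7)),(e,(-55,31,155),(455.5,266)),(e,(55,31,155),(437,301)),(d,(55,27,155),(235.5,250.5)),(d,(-55,27,155),(285.5,253.5))]
j=org([(178,106),(328,190),(90,255),(245,350)],4,[370,250])
obs+=[(e,P,u) for P,u in zip([(-65,-56,30),(-65,52,30),(65,-56,30),(65,52,30)],j)]
def W(q,P): return R.from_euler('z',q[2]).as_matrix()@(np.array(P)/1e3)+[q[0],q[1],0]
f=lambda q:np.concatenate([(proj(k,W(q,P))-uv).ravel() for k,P,uv in obs])
r=least_squares(f,[.585,.145,.086]); print('tray',r.x[:2],np.degrees(r.x[2]),r.fun.reshape(-1,2).round(1).tolist())
q=r.x; print('handle',W(q,(-115,0,60)))
# draw overlay of predicted tray outlines for checking
t=np.array([(-33,-27,50),(33,-27,50),(33,27,50),(-33,27,50)])
im=e['img'][:,:,::-1].copy(); im=cv2.resize(im[245:345,380:510],None,fx=6,fy=6,interpolation=cv2.INTER_CUBIC)
o=lambda P:(((proj(e,[W(q,p) for p in P])-[380,245]+.5)*6-.5)).astype(int)
cv2.polylines(im,[o(t)],True,(0,255,0),1); cv2.polylines(im,[o([(-65,-56,30),(-65,52,30),(65,52,30),(65,-56,30)])],True,(0,255,255),1)
cv2.polylines(im,[o([(-55,27,155),(-55,35,155),(55,35,155),(55,27,155)])],True,(255,255,255),1)
cv2.polylines(im,[o([(-115+9*np.cos(a),9*np.sin(a),80) for a in np.linspace(0,6.28,20)])],True,(255,255,0),1)
cv2.imwrite('pics/ov.png',im); print(im.shape)
```

```text
[ 0.4782 -0.1591  0.2187] [-0.36    0.1068 -3.9596] 10.5167
tray [0.5821 0.1443] 5.725426912035404 [[0.2, -0.7], [-1.6, 0.2], [0.7, -0.8], [-0.0, 0.6], [-0.7, 0.2], [-1.1, 1.2], [-1.1, -1.7], [1.6, -1.8], [-2.3, -0.7], [1.3, -0.0]]
handle [0.4676 0.1329 0.06  ]
(600, 780, 3)
```

View pics/ov.png

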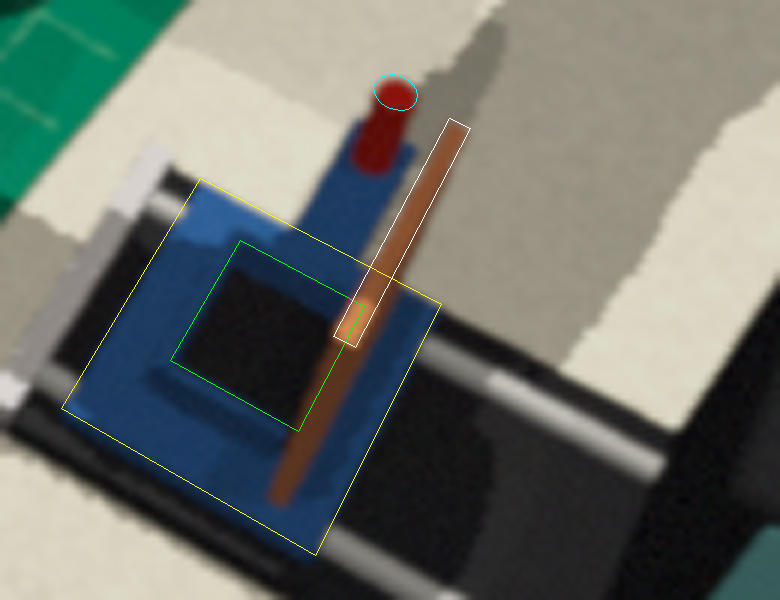

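Run:
```python
from h import *
plan([.582,.1445,.24],-84.5,p=[.4784,-.159,.2203],y0=-39.95)
```

```text
slide [-0.359, -0.931, -0.061] turn 0.389
slide [-0.828, -0.557, -0.061] turn 0.106
slide [-0.129, -0.058, -0.009] turn -0.0
```

Request:
send_rows(
  moves=[
    {"slide":[-0.06,-0.15,-0.06],"turn":0.07,"gripper":0.4},
    {"slide":[-0.14,-0.37,-0.06],"turn":0.15,"gripper":0.4},
    {"slide":[-0.23,-0.6,-0.06],"turn":0.23,"gripper":0.4},
    {"slide":[-0.31,-0.8,-0.06],"turn":0.31,"gripper":0.4},
    {"slide":[-0.359,-0.93,-0.06],"turn":0.389,"gripper":0.4},
  ],
)

```text
time_s: 10.93
tcp_pos: [0.5278, -0.0153, 0.2279]
eef_rot: [179.9, 0.0, -74.5]
contact_force: [0.4, 0.3, -3.7]
gripper_width: 0.0554
gripper_force: 25.0
```

Request:
send_rows(
  moves=[
    {"slide":[-0.17,-0.11,-0.06],"turn":0.04,"gripper":0.4},
    {"slide":[-0.37,-0.25,-0.06],"turn":0.08,"gripper":0.4},
    {"slide":[-0.57,-0.38,-0.06],"turn":0.106,"gripper":0.4},
    {"slide":[-0.73,-0.49,-0.06],"turn":0.106,"gripper":0.4},
    {"slide":[-0.83,-0.557,-0.06],"turn":0.106,"gripper":0.4},
  ],
)

```text
time_s: 11.35
tcp_pos: [0.5742, 0.1275, 0.2364]
eef_rot: [179.8, -0.1, -83.6]
contact_force: [-0.0, -0.1, -3.8]
gripper_width: 0.0563
gripper_force: 25.0
```

Request:
send_rows(
  moves=[
    {"slide":[-0.05,-0.03,0],"turn":0,"gripper":0.4},
    {"slide":[-0.1,-0.05,0],"turn":0,"gripper":0.4},
    {"slide":[-0.13,-0.06,0],"turn":0,"gripper":0.4},
    {"slide":[-0.13,-0.06,0],"turn":0,"gripper":0.4},
    {"slide":[-0.13,-0.06,0],"turn":0,"gripper":0.4},
  ],
)

```text
time_s: 11.77
tcp_pos: [0.5807, 0.1445, 0.2384]
eef_rot: [180.0, -0.0, -83.7]
contact_force: [0.5, -0.2, -4.1]
gripper_width: 0.0555
gripper_force: 25.0
```

Run:
```python
from h import *
s=get_state();print(s['tcp_pos'],s['eef_rot'],s['joints'],s['contact_force'],s['moment'],s['gripper_width'])
plan([.582,.1445,.115],-84.5)
```

```text
[0.58066941 0.14451996 0.2384028 ] [ 1.79968690e+02 -1.48821844e-02 -8.37218001e+01] [ 3.26707039e+01  1.29849002e+01 -8.33734884e+00 -6.29817502e-04
 -6.87124129e+01 -2.63922793e+01] [ 0.54329513 -0.20481115 -4.08871355] [-0.00035839  0.03839168 -0.04519034] 0.05545683208717631
slide [0.001, -0.009, 0.823] turn 0.009
```

Request:
send_rows(
  moves=[
    {"slide":[0,-0.01,0.15],"turn":0.01,"gripper":0.4},
    {"slide":[0,-0.01,0.35],"turn":0.01,"gripper":0.4},
    {"slide":[0,-0.01,0.55],"turn":0.01,"gripper":0.4},
    {"slide":[0,-0.01,0.68],"turn":0.01,"gripper":0.4},
    {"slide":[0,-0.01,0.74],"turn":0.01,"gripper":0.4},
  ],
)

```text
time_s: 12.18
tcp_pos: [0.5806, 0.1436, 0.1248]
eef_rot: [179.8, -0.1, -84.7]
contact_force: [-0.6, 0.4, -3.1]
gripper_width: 0.0558
gripper_force: 25.0
```

Request:
send_rows(
  moves=[
    {"slide":[0,0,0.02],"turn":0,"gripper":0.4},
    {"slide":[0,0,0.04],"turn":0,"gripper":0.4},
    {"slide":[0,0,0.06],"turn":0,"gripper":0.4},
    {"slide":[0,0,0.08],"turn":0,"gripper":0.4},
    {"slide":[0,0,0.09],"turn":0,"gripper":0.4},
  ],
)

```text
time_s: 12.6
tcp_pos: [0.583, 0.1454, 0.115]
eef_rot: [-179.9, 0.0, -84.6]
contact_force: [0.7, -3.6, -1.9]
gripper_width: 0.0563
gripper_force: 25.0
```

Request:
send_rows(
  moves=[
    {"slide":[0.01,0,0],"turn":0,"gripper":0.4},
    {"slide":[0.02,0,0],"turn":0,"gripper":0.4},
    {"slide":[0.02,0,0],"turn":0,"gripper":0.4},
    {"slide":[0.02,0,0],"turn":0,"gripper":0.4},
    {"slide":[0.02,0,0],"turn":0,"gripper":0.4},
  ],
)

```text
time_s: 13.02
tcp_pos: [0.5828, 0.1427, 0.1142]
eef_rot: [-180.0, 0.0, -84.6]
contact_force: [-0.4, 0.3, -3.4]
gripper_width: 0.0562
gripper_force: 25.0
```

Run:
```python
from h import *
s=get_state();print(s['tcp_pos'],s['eef_rot'],s['contact_force'],s['moment'])
for n in('side','scene'):
    cap(n); print(n,[(round(d['p'],2),np.round(d['location'],3).tolist()) for t in ('module','tray') for d in optics.look_for(n,t)])
```

```text
[0.5828322  0.14267199 0.114203  ] [-1.79982140e+02  1.54689372e-02 -8.45914224e+01] [-0.40280296  0.33657444 -3.44770545] [-0.02166129  0.08549155  0.01330367]
side [(0.62, [0.795, 0.131, 0.043]), (0.6, [0.584, 0.156, 0.158]), (0.57, [0.249, -0.317, 0.041]), (0.45, [0.53, -0.562, 0.034]), (0.69, [0.537, 0.174, 0.107])]
scene [(0.95, [0.56, -0.586, 0.042]), (0.85, [0.257, -0.33, 0.043]), (0.8, [0.815, 0.116, 0.047]), (0.24, [0.617, 0.169, 0.026]), (0.79, [0.617, 0.169, 0.031])]
```

Request:
send_rows(
  moves=[
    {"slide":[0.01,0,0.02],"turn":0,"gripper":0.4},
    {"slide":[0.01,0,0.04],"turn":0,"gripper":0.4},
    {"slide":[0.01,0,0.06],"turn":0,"gripper":0.4},
    {"slide":[0.01,0,0.075],"turn":0,"gripper":0.4},
    {"slide":[0.01,0,0.08],"turn":0,"gripper":0.4},
  ],
)

```text
time_s: 13.73
tcp_pos: [0.5826, 0.1408, 0.1013]
eef_rot: [179.9, -0.0, -84.6]
contact_force: [0.1, -0.8, -3.9]
gripper_width: 0.0559
gripper_force: 25.0
```

Request:
send_rows(
  moves=[
    {"slide":[0,0,0.005],"turn":0,"gripper":0.4},
    {"slide":[0,0,0.01],"turn":0,"gripper":0.4},
    {"slide":[0,0,0.012],"turn":0,"gripper":0.4},
    {"slide":[0,0,0.012],"turn":0,"gripper":0.4},
    {"slide":[0,0,0.012],"turn":0,"gripper":0.4},
  ],
)

```text
time_s: 14.15
tcp_pos: [0.583, 0.141, 0.1004]
eef_rot: [-180.0, 0.0, -84.6]
contact_force: [0.5, -0.5, -3.1]
gripper_width: 0.0562
gripper_force: 25.0
```

Nearly on the floor; feel downward for contact.

Request:
send_rows(
  moves=[
    {"slide":[0,0,0.004],"turn":0,"gripper":0.4},
    {"slide":[0,0,0.008],"turn":0,"gripper":0.4},
    {"slide":[0,0,0.012],"turn":0,"gripper":0.4},
    {"slide":[0,0,0.014],"turn":0,"gripper":0.4},
    {"slide":[0,0,0.014],"turn":0,"gripper":0.4},
  ],
)

```text
time_s: 14.57
tcp_pos: [0.583, 0.1409, 0.0997]
eef_rot: [-179.9, -0.0, -84.6]
contact_force: [-4.6, -0.4, 8.6]
gripper_width: 0.0556
gripper_force: 25.0
```

Request:
send_rows(
  moves=[
    {"slide":[0,0,-0.004],"turn":0,"gripper":0.75},
    {"slide":[0,0,-0.004],"turn":0,"gripper":0.75},
    {"slide":[0,0,-0.004],"turn":0,"gripper":0.75},
    {"slide":[0,0,-0.004],"turn":0,"gripper":0.75},
    {"slide":[0,0,-0.004],"turn":0,"gripper":0.75},
  ],
)

```text
time_s: 14.98
tcp_pos: [0.583, 0.141, 0.0987]
eef_rot: [-180.0, -0.0, -84.6]
contact_force: [-0.5, -0.0, -0.3]
gripper_width: 0.0658
gripper_force: 0.0
```

Request:
send_rows(
  moves=[
    {"slide":[0,0,-0.03],"turn":0,"gripper":0.75},
    {"slide":[0,0,-0.12],"turn":0,"gripper":0.75},
    {"slide":[0,0,-0.35],"turn":0,"gripper":0.75},
    {"slide":[0,0,-0.6],"turn":0,"gripper":0.75},
    {"slide":[0,0,-0.85],"turn":0,"gripper":0.75},
  ],
)

```text
time_s: 15.4
tcp_pos: [0.5825, 0.1407, 0.2277]
eef_rot: [179.9, -0.0, -84.6]
contact_force: [0.7, 1.1, 0.4]
gripper_width: 0.0656
gripper_force: 0.0
```

```bash
cat > mod.py <<'E'
from h import *
s=get_state();print(s['tcp_pos'],s['eef_rot'],s['contact_force'],s['time_s'],s['joints'])
for n in('side','scene'):
    c=cap(n,'z'+n); print(n,[(t,round(d['p'],2),np.round(d['location'],3).tolist()) for t in ('module','tray','handle') for d in optics.look_for(n,t)])
    h=cv2.cvtColor(c['img'],cv2.COLOR_RGB2HSV).astype(int)
    W=[[x,y,z] for x in(-.055,.055) for y in(-.05,.2) for z in (.06,.16)]
    red=((h[...,0]<6)|(h[...,0]>174))&(h[...,1]>150)&(h[...,2]>60)
    # blue above the carriage: rows above tray; print blobs of blue
    bl=((h[...,0]>100)&(h[...,0]<122)&(h[...,1]>120)&(h[...,2]>70)).astype(np.uint8)
    for nm,m in(('red',red.astype(np.uint8)),('blue',bl)):
        k,l,st,ce=cv2.connectedComponentsWithStats(m)
        print(nm,[(st[i].tolist(),ce[i].round(1).tolist()) for i in range(1,k) if st[i,4]>25 and 200<ce[i][1]<400 and 220<ce[i][0]<520])
E
python3 mod.py
```

```text
[0.58248376 0.14065636 0.2276757 ] [ 1.79937017e+02 -4.18984843e-02 -8.45909401e+01] [0.67854265 1.08337366 0.4305163 ] 15.4 [ 3.22494183e+01  1.34728227e+01 -9.12698232e+00  9.68616534e-03
 -6.74753108e+01 -2.68440979e+01]
side [('module', 0.89, [0.798, 0.127, 0.044]), ('module', 0.69, [0.249, -0.317, 0.039]), ('module', 0.67, [0.582, 0.143, 0.14]), ('module', 0.59, [0.545, -0.568, 0.039]), ('tray', 0.89, [0.538, 0.175, 0.108]), ('handle', 0.66, [0.539, 0.176, 0.111])]
red [([311, 272, 7, 19, 99], [313.9, 281.6])]
blue [([251, 243, 26, 11, 210], [263.8, 248.1]), ([285, 271, 25, 34, 359], [293.8, 286.6]), ([311, 287, 11, 9, 50], [317.6, 291.8])]
scene [('module', 0.96, [0.557, -0.589, 0.043]), ('module', 0.95, [0.816, 0.118, 0.042]), ('module', 0.83, [0.258, -0.33, 0.044]), ('tray', 0.66, [0.615, 0.163, 0.03]), ('handle', 0.97, [0.616, 0.165, 0.027])]
red []
blue [([391, 271, 55, 66, 1259], [418.1, 299.4]), ([446, 294, 8, 10, 45], [448.9, 298.0]), ([369, 346, 17, 31, 179], [377.4, 359.7])]
```

Run:
```python
from h import *
plan([.4616,.1323,.2],-174.5,p=[.5828,.1408,.2268],y0=-84.6)
```

```text
slide [-0.02, 0.81, 0.179] turn 0.389
slide [0.0, 0.0, 0.0] turn 0.389
slide [0.0, 0.0, 0.0] turn 0.221
```

Request:
send_rows(
  moves=[
    {"slide":[0,0.15,0],"turn":0.07,"gripper":0.75},
    {"slide":[0,0.35,0],"turn":0.15,"gripper":0.75},
    {"slide":[-0.01,0.55,0],"turn":0.23,"gripper":0.75},
    {"slide":[-0.02,0.72,0],"turn":0.31,"gripper":0.75},
    {"slide":[-0.02,0.81,0],"turn":0.389,"gripper":0.75},
  ],
)

```text
time_s: 16.22
tcp_pos: [0.4589, 0.1316, 0.2253]
eef_rot: [179.9, -0.1, -119.9]
contact_force: [0.3, -0.3, 0.5]
gripper_width: 0.0655
gripper_force: 0.0
```

Request:
send_rows(
  moves=[
    {"slide":[0,0,0.03],"turn":0.07,"gripper":0.75},
    {"slide":[0,0,0.06],"turn":0.15,"gripper":0.75},
    {"slide":[0,0,0.1],"turn":0.23,"gripper":0.75},
    {"slide":[0,0,0.14],"turn":0.31,"gripper":0.75},
    {"slide":[0,0,0.18],"turn":0.389,"gripper":0.75},
  ],
)

```text
time_s: 16.63
tcp_pos: [0.4612, 0.1322, 0.1981]
eef_rot: [-180.0, -0.1, -154.8]
contact_force: [-0.4, -0.2, 1.4]
gripper_width: 0.0656
gripper_force: 0.0
```

Request:
send_rows(
  moves=[
    {"slide":[0,0,0],"turn":0.07,"gripper":0.75},
    {"slide":[0,0,0],"turn":0.15,"gripper":0.75},
    {"slide":[0,0,0],"turn":0.22,"gripper":0.75},
    {"slide":[0,0,0],"turn":0.222,"gripper":0.75},
    {"slide":[0,0,0],"turn":0.222,"gripper":0.75},
  ],
)

```text
time_s: 17.05
tcp_pos: [0.4614, 0.1323, 0.1986]
eef_rot: [-180.0, -0.1, -174.3]
contact_force: [-0.2, -0.4, 0.1]
gripper_width: 0.0655
gripper_force: 0.0
```

Run:
```python
from h import *
s=get_state();print(s['tcp_pos'],s['eef_rot'],s['contact_force'],s['time_s'],s['joints'])
plan([.4616,.1323,.05],-174.5)
c=cap('wrist'); h=cv2.cvtColor(c['img'],cv2.COLOR_RGB2HSV).astype(int)
red=(((h[...,0]<6)|(h[...,0]>174))&(h[...,1]>150)&(h[...,2]>50)).astype(np.uint8)
k,l,st,ce=cv2.connectedComponentsWithStats(red)
for i in range(1,k):
    if st[i,4]>30: print(st[i],ce[i],onplane(c,ce[i],.08))
print(proj(c,[.4676,.1329,.08]))
```

```text
[0.46135895 0.13231454 0.19855733] [-1.79953036e+02 -7.30817439e-02 -1.74280959e+02] [-0.23899679 -0.43006369  0.14171811] 17.05 [ 3.95554209e+01  3.24129381e+00 -2.54872374e+01 -1.91815364e-03
 -6.13583236e+01 -1.23835430e+02]
slide [-0.002, -0.0, 0.99] turn 0.002
[313 177  20  30 482] [322.12655602 191.75518672] [[0.46201475 0.13361104 0.08      ]]
[[320.57409765 198.25315822]]
```

Request:
send_rows(
  moves=[
    {"slide":[0,0,0.2],"turn":0,"gripper":0.75},
    {"slide":[0,0,0.42],"turn":0,"gripper":0.75},
    {"slide":[0,0,0.65],"turn":0,"gripper":0.75},
    {"slide":[0,0,0.85],"turn":0,"gripper":0.75},
    {"slide":[0,0,0.98],"turn":0,"gripper":0.75},
  ],
)

```text
time_s: 17.52
tcp_pos: [0.4602, 0.1315, 0.0495]
eef_rot: [-179.9, -0.2, -174.3]
contact_force: [0.7, 0.3, 0.4]
gripper_width: 0.0656
gripper_force: 0.0
```

Request:
send_rows(
  moves=[
    {"slide":[0,0,0],"turn":0,"gripper":0.3},
    {"slide":[0,0,0],"turn":0,"gripper":0.3},
    {"slide":[0,0,0],"turn":0,"gripper":0.3},
    {"slide":[0,0,0],"turn":0,"gripper":0.3},
    {"slide":[0,0,0],"turn":0,"gripper":0.3},
  ],
  newtons=15,
)

```text
time_s: 17.93
tcp_pos: [0.4625, 0.1332, 0.0537]
eef_rot: [179.9, 0.1, -174.4]
contact_force: [-0.3, -0.7, 0.2]
gripper_width: 0.0379
gripper_force: 0.0
```

Request:
send_rows(
  moves=[
    {"slide":[0,0,0],"turn":0,"gripper":0.27},
    {"slide":[0,0,0],"turn":0,"gripper":0.24},
    {"slide":[0,0,0],"turn":0,"gripper":0.21},
    {"slide":[0,0,0],"turn":0,"gripper":0.17},
    {"slide":[0,0,0],"turn":0,"gripper":0.12},
  ],
)

```text
time_s: 18.35
tcp_pos: [0.4618, 0.1327, 0.0526]
eef_rot: [180.0, 0.0, -174.5]
contact_force: [-1.2, 0.7, 4.1]
gripper_width: 0.0173
gripper_force: 15.0
```

Request:
send_rows(
  moves=[
    {"slide":[0,0.01,0],"turn":0,"gripper":0.12},
    {"slide":[0,0.03,0],"turn":0,"gripper":0.12},
    {"slide":[0,0.055,0],"turn":0,"gripper":0.12},
    {"slide":[0,0.085,0],"turn":0,"gripper":0.12},
    {"slide":[0,0.12,0],"turn":0,"gripper":0.12},
  ],
)

```text
time_s: 18.77
tcp_pos: [0.4601, 0.1502, 0.0526]
eef_rot: [-180.0, 0.0, -174.5]
contact_force: [0.4, -2.6, 6.1]
gripper_width: 0.0176
gripper_force: 15.0
```

Request:
send_rows(
  moves=[
    {"slide":[0,0.035,0],"turn":0,"gripper":0.12},
    {"slide":[0,0.07,0],"turn":0,"gripper":0.12},
    {"slide":[0,0.105,0],"turn":0,"gripper":0.12},
    {"slide":[0,0.14,0],"turn":0,"gripper":0.12},
    {"slide":[0,0.175,0],"turn":0,"gripper":0.12},
  ],
)

```text
time_s: 19.18
tcp_pos: [0.4575, 0.1765, 0.0526]
eef_rot: [-180.0, 0.0, -174.5]
contact_force: [0.3, -2.9, 6.0]
gripper_width: 0.0176
gripper_force: 15.0
```

```bash
python3 mod.py
```

```text
[0.45753048 0.17654862 0.05256175] [-1.79965767e+02  7.47981741e-03 -1.74460093e+02] [ 0.32615087 -2.93543929  5.95154728] 19.1833 [ 4.41495235e+01  1.43069539e+01 -3.49500819e+01  4.81223981e-02
 -4.07584912e+01 -1.28646074e+02]
side [('module', 0.81, [0.797, 0.128, 0.044]), ('module', 0.68, [0.577, 0.187, 0.144]), ('module', 0.16, [0.529, 0.214, 0.029]), ('tray', 0.64, [0.527, 0.216, 0.029]), ('tray', 0.17, [0.726, -0.014, 0.089]), ('handle', 0.68, [0.528, 0.214, 0.031])]
red []
blue [([245, 255, 29, 12, 251], [259.7, 260.9]), ([284, 283, 21, 35, 183], [288.7, 299.0])]
scene [('module', 0.79, [0.607, 0.191, 0.134]), ('module', 0.7, [0.257, -0.33, 0.044]), ('module', 0.67, [0.816, 0.119, 0.045]), ('module', 0.67, [0.561, -0.591, 0.043]), ('tray', 0.78, [0.604, 0.198, 0.031]), ('tray', 0.39, [0.706, -0.357, 0.051]), ('handle', 0.7, [0.605, 0.196, 0.027])]
red [([456, 268, 11, 14, 102], [461.0, 274.2])]
blue [([408, 278, 63, 70, 1747], [439.1, 310.5]), ([369, 346, 17, 31, 178], [377.4, 359.7])]
```

Request:
send_rows(
  moves=[
    {"slide":[0,0.03,0],"turn":0,"gripper":0.12},
    {"slide":[0,0.065,0],"turn":0,"gripper":0.12},
    {"slide":[0,0.1,0],"turn":0,"gripper":0.12},
    {"slide":[0,0.135,0],"turn":0,"gripper":0.12},
    {"slide":[0,0.17,0],"turn":0,"gripper":0.12},
  ],
)

```text
time_s: 20.0
tcp_pos: [0.4551, 0.202, 0.0526]
eef_rot: [-180.0, 0.0, -174.5]
contact_force: [0.1, -3.0, 6.7]
gripper_width: 0.0174
gripper_force: 15.0
```

Request:
send_rows(
  moves=[
    {"slide":[0,0.035,0],"turn":0,"gripper":0.12},
    {"slide":[0,0.065,0],"turn":0,"gripper":0.12},
    {"slide":[0,0.095,0],"turn":0,"gripper":0.12},
    {"slide":[0,0.12,0],"turn":0,"gripper":0.12},
    {"slide":[0,0.14,0],"turn":0,"gripper":0.12},
  ],
)

```text
time_s: 20.42
tcp_pos: [0.4531, 0.223, 0.0526]
eef_rot: [-180.0, 0.0, -174.5]
contact_force: [0.3, -2.3, 5.9]
gripper_width: 0.0178
gripper_force: 15.0
```

Request:
send_rows(
  moves=[
    {"slide":[0,0.013,0],"turn":0,"gripper":0.12},
    {"slide":[0,0.026,0],"turn":0,"gripper":0.12},
    {"slide":[0,0.038,0],"turn":0,"gripper":0.12},
    {"slide":[0,0.049,0],"turn":0,"gripper":0.12},
    {"slide":[0,0.06,0],"turn":0,"gripper":0.12},
  ],
)

```text
time_s: 20.83
tcp_pos: [0.4522, 0.2317, 0.0526]
eef_rot: [-180.0, 0.0, -174.5]
contact_force: [-0.6, -3.3, 5.8]
gripper_width: 0.0172
gripper_force: 15.0
```

Request:
send_rows(
  moves=[
    {"slide":[0,0.01,0],"turn":0,"gripper":0.12},
    {"slide":[0,0.02,0],"turn":0,"gripper":0.12},
    {"slide":[0,0.03,0],"turn":0,"gripper":0.12},
    {"slide":[0,0.04,0],"turn":0,"gripper":0.12},
    {"slide":[0,0.05,0],"turn":0,"gripper":0.12},
  ],
)

```text
time_s: 21.25
tcp_pos: [0.4515, 0.2392, 0.0526]
eef_rot: [-180.0, 0.0, -174.5]
contact_force: [-0.6, -2.2, 6.1]
gripper_width: 0.0173
gripper_force: 15.0
```

Request:
send_rows(
  moves=[
    {"slide":[0,0.006,0],"turn":0,"gripper":0.12},
    {"slide":[0,0.012,0],"turn":0,"gripper":0.12},
    {"slide":[0,0.018,0],"turn":0,"gripper":0.12},
    {"slide":[0,0.024,0],"turn":0,"gripper":0.12},
    {"slide":[0,0.03,0],"turn":0,"gripper":0.12},
  ],
)

```text
time_s: 21.67
tcp_pos: [0.4511, 0.2436, 0.0526]
eef_rot: [-180.0, 0.0, -174.5]
contact_force: [0.5, -2.3, 5.3]
gripper_width: 0.0177
gripper_force: 15.0
```

Request:
send_rows(
  moves=[
    {"slide":[0,0.006,0],"turn":0,"gripper":0.12},
    {"slide":[0,0.012,0],"turn":0,"gripper":0.12},
    {"slide":[0,0.018,0],"turn":0,"gripper":0.12},
    {"slide":[0,0.024,0],"turn":0,"gripper":0.12},
    {"slide":[0,0.03,0],"turn":0,"gripper":0.12},
  ],
)

```text
time_s: 22.08
tcp_pos: [0.4507, 0.244, 0.0524]
eef_rot: [-179.6, -0.1, -174.5]
contact_force: [13.5, -24.3, 8.4]
gripper_width: 0.0178
gripper_force: 15.0
```

Request:
send_rows(
  moves=[
    {"slide":[0,-0.01,0],"turn":0,"gripper":0.12},
    {"slide":[0,-0.02,0],"turn":0,"gripper":0.12},
    {"slide":[0,-0.025,0],"turn":0,"gripper":0.12},
    {"slide":[0,-0.025,0],"turn":0,"gripper":0.12},
    {"slide":[0,-0.025,0],"turn":0,"gripper":0.12},
  ],
)

```text
time_s: 22.5
tcp_pos: [0.451, 0.2438, 0.0525]
eef_rot: [-179.9, -0.0, -174.5]
contact_force: [1.3, -4.8, 5.5]
gripper_width: 0.0173
gripper_force: 15.0
```

Request:
send_rows(
  moves=[
    {"slide":[0,0,0],"turn":0,"gripper":0.5},
    {"slide":[0,0,0],"turn":0,"gripper":0.5},
    {"slide":[0,0,0],"turn":0,"gripper":0.5},
    {"slide":[0,0,0],"turn":0,"gripper":0.5},
    {"slide":[0,0,0],"turn":0,"gripper":0.5},
  ],
)

```text
time_s: 22.92
tcp_pos: [0.4507, 0.2446, 0.0521]
eef_rot: [-180.0, -0.0, -174.5]
contact_force: [-0.1, 0.1, 0.1]
gripper_width: 0.0423
gripper_force: 0.0
```

```bash
python3 mod.py
```

```text
[0.45067978 0.2445918  0.05208635] [-1.79995998e+02 -1.29013782e-02 -1.74465224e+02] [-0.133758    0.07208302  0.06517676] 22.9167 [ 5.04496933e+01  1.61760906e+01 -3.21783481e+01 -9.44101405e-03
 -4.16575233e+01 -1.34907863e+02]
side [('module', 0.86, [0.796, 0.127, 0.046]), ('handle', 0.42, [0.468, 0.262, 0.023])]
red []
blue []
scene [('module', 0.83, [0.559, -0.588, 0.043]), ('module', 0.78, [0.255, -0.331, 0.047]), ('module', 0.7, [0.596, 0.256, 0.134]), ('module', 0.67, [0.816, 0.117, 0.045]), ('handle', 0.8, [0.6, 0.249, 0.028])]
red [([482, 281, 11, 14, 89], [487.1, 287.4])]
blue [([434, 292, 62, 70, 1639], [463.9, 322.3]), ([369, 346, 17, 31, 179], [377.4, 359.7])]
```

Request:
send_rows(
  moves=[
    {"slide":[0.02,0,-0.1],"turn":0,"gripper":0.5},
    {"slide":[0.04,0,-0.3],"turn":0,"gripper":0.5},
    {"slide":[0.06,0,-0.5],"turn":0,"gripper":0.5},
    {"slide":[0.08,0,-0.75],"turn":0,"gripper":0.5},
    {"slide":[0.1,0,-0.95],"turn":0,"gripper":0.5},
  ],
)

```text
time_s: 23.73
tcp_pos: [0.4359, 0.243, 0.1972]
eef_rot: [180.0, 0.1, -174.5]
contact_force: [0.2, 1.0, -0.6]
gripper_width: 0.0435
gripper_force: 0.0
```

Request:
send_rows(
  moves=[
    {"slide":[0,0,0],"turn":0,"gripper":0.5},
    {"slide":[0,0,0],"turn":0,"gripper":0.5},
    {"slide":[0,0,0],"turn":0,"gripper":0.5},
    {"slide":[0,0,0],"turn":0,"gripper":0.5},
    {"slide":[0,0,0],"turn":0,"gripper":0.5},
  ],
)

```text
time_s: 24.15
tcp_pos: [0.4355, 0.2425, 0.1936]
eef_rot: [-179.9, -0.1, -174.5]
contact_force: [0.4, -0.6, 0.3]
gripper_width: 0.0436
gripper_force: 0.0
```

Run:
```python
from h import *
c=cap('scene'); s=get_state(); print(s['tcp_pos'],s['contact_force'])
for t in('module','spare','spray','spool','flux','driver'): print(t,[(round(d['p'],2),np.round(d['location'],3).tolist()) for d in optics.look_for('scene',t)][:4])
h=cv2.cvtColor(c['img'],cv2.COLOR_RGB2HSV).astype(int)
red=((h[...,0]<6)|(h[...,0]>174))&(h[...,1]>150)&(h[...,2]>60)
v,u=np.nonzero(red[265:310,470:505]); print('post',u.min()+470,u.max()+470,v.min()+265,v.max()+265)
g=R.from_euler('z',5.5,degrees=True).as_matrix(); o=np.array([.5821,.1443,0])
for sl in(.108,.1118,.115): print(sl,proj(c,o+g@[-.115,sl,.08]))
```

```text
[0.43554733 0.24262811 0.19364137] [-1.12195955 -0.22371902  0.5426512 ]
module [(0.93, [0.598, 0.258, 0.133]), (0.74, [0.561, -0.588, 0.043]), (0.63, [0.817, 0.116, 0.041]), (0.62, [0.258, -0.331, 0.042])]
spare []
spray [(0.84, [0.741, -0.019, 0.115])]
spool [(0.84, [0.432, -0.352, 0.051])]
flux [(0.73, [0.704, -0.355, 0.054])]
driver [(0.64, [0.575, -0.443, 0.022])]
post 482 493 280 294
0.108 [[488.50212845 281.14897582]]
0.1118 [[490.08046304 281.92542249]]
0.115 [[491.41354732 282.58122061]]
```

Run:
```python
from h import *
c=cap('scene'); a=cv2.imread('pics/scene0.png')[:,:,::-1]
for i in (a,c['img']):
    h=cv2.cvtColor(np.ascontiguousarray(i),cv2.COLOR_RGB2HSV); m=(h[...,0]>22)&(h[...,0]<32)&(h[...,1]>150)&(h[...,2]>60)
    v,u=np.nonzero(m[190:245,355:400]); print(len(u),u.mean()+355,v.mean()+190)
print([(round(d['p'],2),np.round(d['location'],3).tolist()) for d in optics.look_for('scene','spare')])
order.close_job()
```

```text
310 378.8290322580645 207.58064516129033
302 378.70529801324506 207.5794701986755
[(0.63, [0.451, -0.079, 0.082])]
the job is handed in; nothing more can be done
```

The job is handed in. The module is standing in the tray, terminal end down and bare face to the copper plate. The carriage was then slid slowly against its stop. The spare, spray can, spool, flux and driver all checked out in their original places; the look-alikes were left alone.

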